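# Shut the garlic box and show its hasp to the camera in the mirror

### The arm

A 6-joint arm with a two-finger parallel gripper is mounted at the origin on a cart in front of the work surface, level with it; the furniture and walls round the work are solid. World frame = base frame: x ahead of the robot, y to its left, z up, the work surface at z = 0. Lengths are in m, angles in degrees, forces in N, time in s.
With the tool pointing down it reaches from about 0.35 to 0.925 m from the base axis. Payload 6.4 kg.
Tool frame: the origin (TCP) lies midway between the tips of the shut fingers; the grasp point (between the pads) lies 19 mm behind it (arm.hold_point_z is the distance from the TCP to the grasp point, in m); z points along the fingers, y is the line along which they close (so a half turn about z gives the same grasp; the last joint's range is limited). The gripper opens to 94 mm and grips with 3 to 60 N. Pads are 16 mm wide; open, the fingers measure 119 mm over their backs; the gripper's body (75 mm by 177 mm) begins 78 mm behind the grasp point.
Start: joints at [55.285, 14.043, 89.255, -0, 76.702, -9.975], TCP at [0.272, 0.59, 0.205] pointing down, gripper open.
Joint ranges: [-179.41, 179.41], [-58.25, 129.5], [7.25, 145.43], [-54.29, 234.29], [11.92, 165.04], [-157.13, 157.13]. Speed limits (degrees/s): [147.25, 147.25, 180, 180, 180, 180].

### API

Orientations are given as [roll, pitch, yaw] about the fixed x, y, z axes, in that order (R = Rz(yaw) Ry(pitch) Rx(roll)).
In Python, from plant import status, eyes, finish_job, arm gives the robot as it stands.
- The arm moves only by the shell command python3 -m jog 'ROWS'. ROWS is JSON, a list of rows, each an object of numbers: "gripper": the opening, from -1 (shut) to 1 (fully open); "x", "y", "z": the shift along the world's x, y, z scaled (see below); "turn": the turn about the world's z scaled (see below). A call has 1 to 5 rows; each row shifts and turns the commanded pose from where the row before left it; what a row does not reach is not made up. The controller multiplies each number of a shift by 500 mm and each number of a turn by 90 degrees. A row lasts 1/10 s, in which the tool goes at most 50 mm and 8.59 degrees, less where a joint would pass 70% of its speed; a pose out of reach is approached as far as the arm can. A call with a number of a shift or a turn outside -1 to 1 is refused whole. A call with a gripper value outside its range is refused whole. The fingers move at their own pace and stop on an object; the grip force is fixed at half the most. Time passes only in rows, so rows that do not move let the fingers close. It gives the time, the measured TCP pose, the force, the opening and the grip force at its end, in the units of the state.
- status.get_state(): the state, without advancing time (a new reading comes with each control period).
- eyes.capture(name): name is "scene" or "top" or "wrist"; returns (picture, depth): 384x512x3 uint8, red, green, blue; 384x512 float32, m along the optical axis (not along the pixel's ray), 0 where there is no reading.
- eyes.camera_params(name): a dict with "mtx" (3x3 intrinsics, pixels), "k1" (the pictures are not rectified: a ray, as slopes to the right and down, at radius r is drawn at 1 + k1 r^2 times it, then the intrinsics apply), "world_to_cam" (4x4, takes a point from world to camera coordinates); the wrist camera has in their place "mount" (4x4, takes a point from camera to tool coordinates, whose origin is the TCP and whose axes are the flange's). Camera axes: x right, y down, z forward; pixel columns grow to the right and rows downward; lengths in m; the calibration is good to about 2 mm. A picture is of the moment at which its call begins: read the wrist's pose just before it. camera_params takes no time and is no camera call.
- finish_job(): hands the job in; it is judged then, once.
The state is a dict: "time_s": time; "qpos": joint angles; "qd": joint speeds; "effort": joint torques, N m; "ee_pos": TCP position; "tcp_rot": TCP orientation; "wrist_force": force on the tool from outside, world axes, zero at the start; "torque": the same for the moment, N m; "finger_gap": opening from 0.0 (shut) to 1.0 (fully open); "grip_force": force on a finger pad.
Only numpy, scipy, OpenCV 4.12 (cv2) and the standard library are available. Lean on these libraries where they do the work, as an engineer would, in place of code of your own. Each camera call takes 0.05 s, during which the arm holds its last target. There are 200 camera calls.

### The job

Shut the lid of the wooden garlic box fully. Then turn the little swivel mirror by the grip on its top until the camera, looking straight at the mirror, sees the hasp on the front of the shut box right in the middle of the glass from left to right. The mirror springs back when released, so keep hold of it there: finish while still holding it still at that angle, and leave the lemon and crockery where they are.

Things in the scene. Friction and masses are not known exactly. Their poses are not given: they have to be found in the camera images.
- garlic_box: open wooden box with its lid on a hinge, fixed to the worktop. 120 mm deep (x) x 150 mm wide (y) x 80 mm high. Origin at the centre of its underside, z up; its front looks along -x, the lid's hinge runs along y at the top of the back (x = +60 mm, z = 80 mm). Two garlic bulbs lie inside
- box_lid (a joint): hinge angle a of the wooden lid, rad: 0 = shut, positive = opened upwards; starts 0.9 to 1.35, stops at 1.7. The lid is a 10 mm slab, 156 mm wide, reaching 124 mm before the hinge. A stiff hinge (friction 0.13 Nm) keeps it wherever it is left, so it must be pushed all the way down, with 1 to 3 N near its front edge
- lid_hinge (a point): point on the lid's hinge line at mid width, level with the lid's underside; the axes turn with the lid and equal the box's when shut. In the box's frame the underside runs from here along (-cos a, 0, sin a) and the outer face lies 10 mm off it along (sin a, 0, cos a)
- hasp (a point): middle of the outer face of the small brass hasp tongue (30 mm wide, 30 mm high) at the middle of the lid's front edge; when the lid is shut it hangs against the box's front at a height of 74 mm, 68 mm before the box's origin. This is the mark the camera must see
- mirror_stand: round steel stand (90 mm across) of the swivel mirror, fixed to the worktop, with the mirror on it. Origin on the swivel axis at the worktop, z up; -x points horizontally straight at the lens of the camera that looks at the mirror: a small grey camera 140 mm up on a thin black table stand, its lens 0.43 to 0.46 m from the swivel axis
- mirror (a joint): turn of the mirror about its vertical swivel axis, rad: 0 = sprung rest, positive = clockwise from above, stops at 1.5. At 0 the glass looks 0.6 rad anticlockwise (from above) of the direction to the camera; at 0.6 straight at the camera. A weak spring (0.08 Nm/rad) turns it back to 0 when released
- mirror_grip (a point): middle of the upright black grip block on top of the mirror, on the swivel axis, 178 mm above the worktop. The block is 14 mm thick (x), 42 mm wide (y), free from 157 mm up to its top at 196 mm. The axes turn with the mirror: -x is the way the glass looks, z up. The upright glass is 62 mm wide, 49 to 149 mm above the worktop; its face lies on the swivel axis
- sightline (a point): no visible thing: a point on the swivel axis at mid glass, 98 mm above the worktop; its +x is the level direction in which the camera's line of sight leaves the middle of the mirror after reflection (it turns by two times the mirror's turn), z up
- lemon: bystander: yellow lemon, 71x53x51 mm, origin under its middle
- mug: bystander: green mug, 65x94x52 mm, origin under its middle
- tumbler: bystander: clear drinking glass, 80 mm across, 91 mm high, origin under its middle

How it is judged (in metres and radians):
On the way, in this order (a step that is already met when the one before it is completed fails the run):
1. the box's lid is fully shut (value of joint box_lid below 0.05 rad), for 0.2 s.
2. the mirror is held at the angle that shows the hasp to the camera, the lid still shut (value of joint box_lid below 0.05 rad and x of hasp in the frame of sightline above 0.1 m and y of hasp in the frame of sightline between -0.02 and 0.02 m and contact force between the fingers and mirror_stand above 1 N and velocity of joint mirror between -0.1 and 0.1 rad/s), for 0.3 s.
At the end, for the whole second after the job is handed in: the lid is shut (within 0.05 rad), the fingers press on the mirror with more than 1 N, the mirror is still (under 0.1 rad/s), and the camera's line of sight, reflected at the middle of the mirror, passes the hasp's middle within 20 mm sideways (all of step 2); the arm keeps its last pose, push and grip.
It fails at once if the lemon is moved by more than 3 cm (distance of lemon from where it was at the start of the episode above 0.03 m).
It fails at once if the mug is moved by more than 3 cm (distance of mug from where it was at the start of the episode above 0.03 m).
It fails at once if the tumbler is moved by more than 3 cm (distance of tumbler from where it was at the start of the episode above 0.03 m).
It also fails if it takes over 51 s, if anything falls off the work surface, if the arm or the gripper's body presses on something with over 40 N, if the wrist force passes 120 N, or if a joint passes its speed limit or range.

## Working session

There is one attempt and no reset: what is moved stays moved. The work goes in short steps, Python scripts to look and compute and a shell command to move; the robot and the scene stay as the last step left them, time stands still between calls to the robot, and variables do not carry over. Pictures are saved under pics/ and viewed, at most 10 in all, crops included, and the job is handed in when it is done.

```bash
mkdir -p pics
cat > h.py <<'E'
import numpy as np,cv2
from plant import status,eyes,arm
def snap(n,f):
    im,d=eyes.capture(n); cv2.imwrite(f'pics/{f}.png',im[:,:,::-1]); np.save(f'pics/{f}.npy',d); return im,d
def pts(n,d,uv,depth=None):
    p=eyes.camera_params(n);K=np.array(p['mtx'],float)
    uv=np.atleast_2d(np.array(uv,float))
    s=cv2.undistortPoints(uv[:,None],K,np.array([p['k1'],0,0,0.]))[:,0]
    z=d[uv[:,1].astype(int),uv[:,0].astype(int)] if depth is None else depth
    c=np.c_[s*np.c_[z],z,np.ones(len(s))]
    return (np.linalg.inv(p['world_to_cam'])@c.T).T[:,:3]
def cloud(n,d):
    v,u=np.mgrid[:384,:512]
    return pts(n,d,np.c_[u.ravel(),v.ravel()]).reshape(384,512,3)
E
python3 - <<'E'
from h import *
a,_=snap('top','t0');b,_=snap('scene','s0')
s=status.get_state();print(s)
for n in('top','scene'):print(eyes.camera_params(n))
E
```

```text
{'time_s': 0.1, 'qpos': array([ 5.52853262e+01,  1.40788348e+01,  8.93173475e+01, -1.61063806e-03,
        7.67025047e+01, -9.97450962e+00]), 'qd': array([-0.04027552, -0.08649297, -0.10608326,  0.07490126,  0.06806949,
       -0.12893277]), 'effort': array([-1.70868616e-04, -4.16913700e+01, -3.15525341e+01,  6.87031355e-02,
        3.09386419e-02, -8.15526982e-05]), 'ee_pos': array([0.27170831, 0.58988928, 0.20447531]), 'tcp_rot': array([-1.79902533e+02, -1.55504378e-02,  1.55260194e+02]), 'wrist_force': array([-0.20351175, -0.2105256 , -0.03689166]), 'torque': array([-0.07466742,  0.05117117,  0.03700321]), 'grip_force': 0.0, 'finger_gap': 1.0001382267947267}
{'mtx': array([[421.23208144,   0.        , 255.58718293],
       [  0.        , 421.23208144, 196.65371647],
       [  0.        ,   0.        ,   1.        ]]), 'k1': -0.026003329161814626, 'world_to_cam': array([[-0.02421848, -0.99946595,  0.02193794, -0.03004216],
       [-0.99320266,  0.02155601, -0.11438449,  0.4720616 ],
       [ 0.11385051, -0.02455904, -0.9931943 ,  1.38062582],
       [ 0.        ,  0.        ,  0.        ,  1.        ]])}
{'mtx': array([[488.57789855,   0.        , 257.75272491],
       [  0.        , 488.57789855, 186.37549245],
       [  0.        ,   0.        ,   1.        ]]), 'k1': -0.011042929703053641, 'world_to_cam': array([[ 0.862217  , -0.50643533,  0.01025162, -0.42010374],
       [-0.25876048, -0.45776341, -0.85058549,  0.20903346],
       [ 0.43545936,  0.73073655, -0.52573685,  1.46916529],
       [ 0.        ,  0.        ,  0.        ,  1.        ]])}
```

View pics/t0.png

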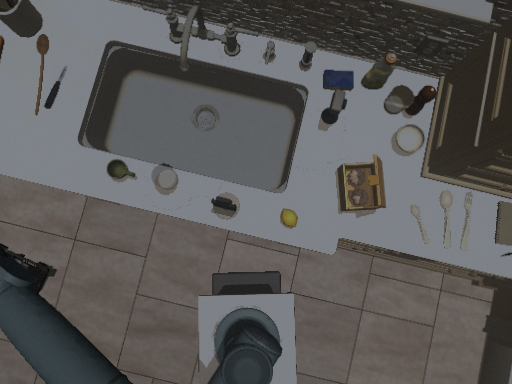

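View pics/s0.png

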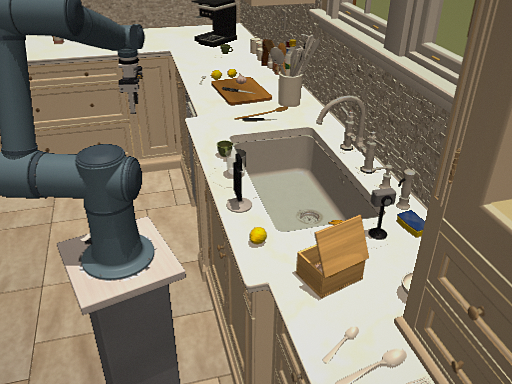

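The top view shows the box at about (362,185) with its hinge on the right, the mirror at (225,204), the small camera at (333,110), and the lemon at (289,217). I'll enlarge and measure.

Run:
```python
from h import *
a=cv2.imread('pics/t0.png');b=cv2.imread('pics/s0.png')
A=cv2.resize(a[90:230,200:400],None,fx=4,fy=4,interpolation=cv2.INTER_CUBIC)
cv2.imwrite('pics/t0c.png',cv2.convertScaleAbs(A,alpha=1.5))
cv2.imwrite('pics/s0c.png',cv2.convertScaleAbs(cv2.resize(b[140:300,220:420],None,fx=3.7,fy=3.7,interpolation=cv2.INTER_CUBIC),alpha=1.2))
d=np.load('pics/t0.npy');C=cloud('top',d)
def show(u0,u1,v0,v1,zl,zh):
    P=C[v0:v1,u0:u1].reshape(-1,3);m=(P[:,2]>zl)&(P[:,2]<zh);Q=P[m]
    if len(Q)<3: return print(len(Q))
    r=cv2.minAreaRect((Q[:,:2]*1000).astype(np.float32))
    print(len(Q),Q.mean(0).round(4),Q[:,2].max().round(3),np.round(r[0],1),np.round(r[1],1),round(r[2],2))
print('grip');show(205,245,185,222,.16,.22)
print('base');show(205,245,185,222,.003,.03)
print('cam');show(315,355,80,130,.1,.2);show(315,355,80,130,.003,.03)
print('box rim+lid');show(330,392,148,218,.07,.26)
print('rim');show(330,392,148,218,.07,.088)
print('lid high');show(330,392,148,218,.12,.26)
print('lemon');show(275,305,203,232,.01,.08)
print('mug');show(100,140,155,185,.01,.1)
print('tumb');show(145,185,155,198,.01,.12)
print('worktop',C[200:205,310:315,2].mean())
ds=np.load('pics/s0.npy');D=cloud('scene',ds)
P=D[215:300,290:375].reshape(-1,3);np.save('pics/boxcloud.npy',P)
```

```text
grip
84 [0.4442 0.0594 0.1918] 0.202 [443.7  59.1] [45.5 16.4] 74.49
base
544 [0.4484 0.0621 0.0077] 0.022 [454.8  64.7] [132.7 122.8] 88.79
cam
328 [ 0.7501 -0.3014  0.1583] 0.172 [ 753.5 -307.1] [45.7 71.2] 73.2
612 [ 0.7831 -0.3203  0.0088] 0.03 [ 791.7 -326.2] [139.  179.9] 87.38
box rim+lid
776 [ 0.495  -0.3926  0.1372] 0.206 [ 496.1 -391. ] [155.  131.3] 1.09
rim
285 [ 0.4959 -0.3607  0.0797] 0.088 [ 496.8 -391. ] [151.6 131.3] 1.09
lid high
427 [ 0.4949 -0.4058  0.1805] 0.206 [ 496.3 -406.8] [154.9  66.4] 1.52
lemon
241 [ 0.3984 -0.148   0.043 ] 0.057 [ 398.7 -150.3] [54.4 56.6] 87.81
mug
300 [0.5739 0.4166 0.0351] 0.06 [565.2 409.5] [86.3 60.1] 42.83
tumb
515 [0.5443 0.2623 0.043 ] 0.097 [537.5 256.3] [82.6 83.5] 64.94
worktop 0.0009375752465946352
```

View pics/t0c.png

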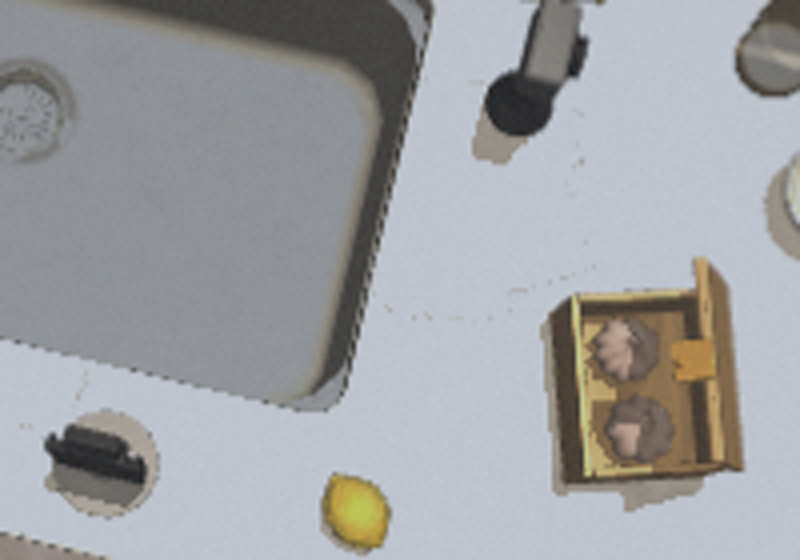

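View pics/s0c.png

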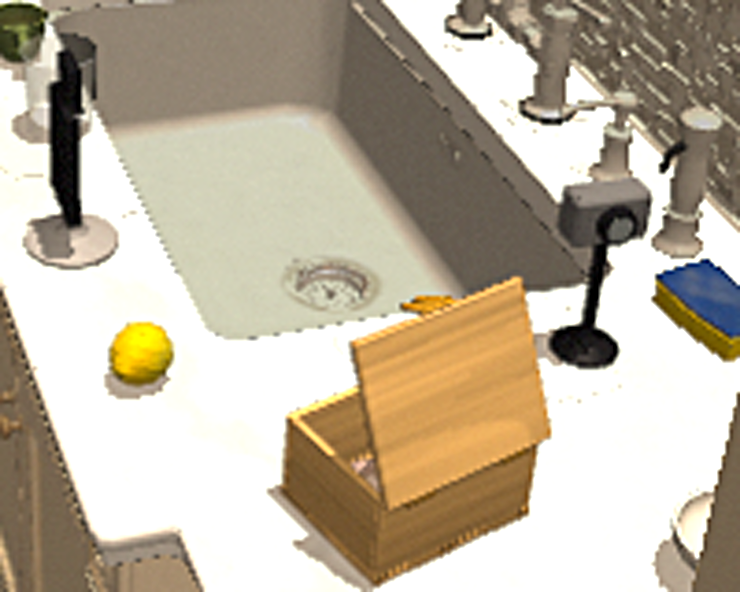

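The crops show the box front towards +y with its lid open and leaning back, hinge at about y=-0.45. The mirror glass faces roughly +x, with its bar running from crop (45,440) to (145,470). I'll check clearances and refine the geometry.

Run:
```python
from h import *
C=np.r_[cloud('top',np.load('pics/t0.npy')).reshape(-1,3),cloud('scene',np.load('pics/s0.npy')).reshape(-1,3)]
m=(C[:,2]>.1)&(C[:,2]<1.0)&(C[:,1]<-.47)&(C[:,1]>-.9)&(C[:,0]>.1)&(C[:,0]<.8)
P=C[m];print(len(P))
for y in np.arange(-.9,-.47,.05):
    q=P[(P[:,1]>=y)&(P[:,1]<y+.05)]
    if len(q):print(round(y,2),len(q),q.min(0).round(3),q.max(0).round(3))
# lid plane from scene cloud
B=np.load('pics/boxcloud.npy');B=B[(B[:,2]>.105)&(abs(B[:,0]-.495)<.09)&(B[:,1]<-.38)&(B[:,1]>-.5)]
c=B.mean(0);
for _ in range(5):
    n=np.linalg.svd(B-c)[2][2];r=abs((B-c)@n);B=B[r<max(.004,2*np.median(r))];c=B.mean(0)
print('lid',len(B),c,n,B.min(0),B.max(0))
# body of little camera
D=cloud('scene',np.load('pics/s0.npy'))
P=D[185:212,368:398].reshape(-1,3);P=P[(P[:,2]>.1)&(P[:,2]<.18)];print(len(P),P.min(0),P.max(0))
r=cv2.minAreaRect((P[:,:2]*1000).astype(np.float32));print(r)
print(D[199:204,384:392].round(3)[:, ::2].tolist())
```

```text
33648
-0.9 2529 [ 0.467 -0.9    0.1  ] [ 0.492 -0.85   0.44 ]
-0.85 3498 [ 0.458 -0.85   0.1  ] [ 0.515 -0.8    0.466]
-0.8 4748 [ 0.493 -0.8    0.1  ] [ 0.527 -0.75   0.693]
-0.75 6710 [ 0.505 -0.75   0.1  ] [ 0.72  -0.7    0.808]
-0.7 10601 [ 0.519 -0.7    0.1  ] [ 0.8   -0.65   0.806]
-0.65 5364 [ 0.527 -0.65   0.1  ] [ 0.799 -0.6    0.797]
-0.6 198 [ 0.756 -0.6    0.1  ] [ 0.8   -0.574  0.174]
lid 1718 [ 0.49275555 -0.42377493  0.15184273] [ 0.02382013 -0.90181376  0.4314679 ] [ 0.41588399 -0.44988908  0.10501675] [ 0.57577754 -0.39716994  0.20088611]
414 [ 0.71486413 -0.33691344  0.10063724] [ 0.79434386 -0.27754184  0.16710384]
((751.1371459960938, -306.6162109375), (56.122318267822266, 74.63207244873047), 70.22221374511719)
[[[0.736, -0.325, 0.152], [0.743, -0.326, 0.15], [0.745, -0.332, 0.153], [0.757, -0.33, 0.148]], [[0.739, -0.323, 0.147], [0.742, -0.328, 0.148], [0.749, -0.33, 0.147], [0.76, -0.328, 0.142]], [[0.738, -0.324, 0.144], [0.743, -0.328, 0.145], [0.748, -0.331, 0.144], [0.756, -0.332, 0.142]], [[0.734, -0.329, 0.144], [0.742, -0.329, 0.141], [0.75, -0.33, 0.14], [0.757, -0.331, 0.138]], [[0.737, -0.327, 0.138], [0.746, -0.327, 0.135], [0.751, -0.33, 0.136], [0.757, -0.333, 0.135]]]
```

```bash
python3 -m jog '[{"gripper":-1,"z":0.1,"y":-0.05,"turn":-0.09},{"gripper":-1,"z":0.1,"y":-0.05,"turn":-0.09},{"gripper":-1,"x":0.01,"y":-0.09,"turn":-0.09},{"gripper":-1,"x":0.01,"y":-0.09,"turn":-0.09},{"gripper":-1,"x":0.01,"y":-0.09,"turn":-0.09}]'
```

```text
invalid input at $[0]: expected keys gripper, x, y, z, turn
```

```bash
python3 -m jog '[{"gripper":-1,"x":0,"z":0.08,"y":-0.05,"turn":-0.09},{"gripper":-1,"x":0,"z":0.08,"y":-0.05,"turn":-0.09},{"gripper":-1,"x":0.02,"z":0.03,"y":-0.09,"turn":-0.09},{"gripper":-1,"x":0.02,"z":0,"y":-0.09,"turn":-0.09},{"gripper":-1,"x":0.02,"z":0,"y":-0.09,"turn":-0.09}]'; python3 -m jog '[{"gripper":-1,"x":0.03,"z":0,"y":-0.09,"turn":-0.09},{"gripper":-1,"x":0.03,"z":0,"y":-0.09,"turn":-0.09},{"gripper":-1,"x":0.03,"z":0,"y":-0.09,"turn":-0.09},{"gripper":-1,"x":0.03,"z":0,"y":-0.09,"turn":0},{"gripper":-1,"x":0.03,"z":0,"y":-0.09,"turn":0}]'
```

```text
time_s: 0.6
ee_pos: [0.3021, 0.4039, 0.3009]
tcp_rot: [179.9, -0.0, 114.5]
wrist_force: [1.0, -0.3, 0.2]
finger_gap: 0.609
grip_force: 0.0
time_s: 1.1
ee_pos: [0.3769, 0.1786, 0.3002]
tcp_rot: [180.0, -0.0, 90.5]
wrist_force: [0.6, -0.6, 0.1]
finger_gap: 0.183
grip_force: 0.0
```

```bash
python3 -m jog '[{"gripper":-1,"x":0.02,"z":0,"y":-0.09,"turn":0},{"gripper":-1,"x":0.02,"z":0,"y":-0.09,"turn":0},{"gripper":-1,"x":0.02,"z":0,"y":-0.09,"turn":0},{"gripper":-1,"x":0.02,"z":0,"y":-0.09,"turn":0},{"gripper":-1,"x":0.02,"z":0,"y":-0.09,"turn":0}]'; python3 -m jog '[{"gripper":-1,"x":0.03,"z":0,"y":-0.09,"turn":0},{"gripper":-1,"x":0.03,"z":0,"y":-0.09,"turn":0},{"gripper":-1,"x":0.03,"z":0,"y":-0.09,"turn":0},{"gripper":-1,"x":0.03,"z":0,"y":-0.09,"turn":0},{"gripper":-1,"x":0.03,"z":0,"y":-0.09,"turn":0}]';  python3 -m jog '[{"gripper":-1,"x":0,"z":0,"y":-0.09,"turn":0},{"gripper":-1,"x":0,"z":0,"y":-0.09,"turn":0},{"gripper":-1,"x":0,"z":0,"y":-0.09,"turn":0},{"gripper":-1,"x":0,"z":0,"y":-0.09,"turn":0},{"gripper":-1,"x":0,"z":0,"y":0,"turn":0}]'
```

```text
time_s: 1.6
ee_pos: [0.4268, -0.0466, 0.3003]
tcp_rot: [180.0, -0.0, 90.4]
wrist_force: [0.6, -0.4, 0.1]
finger_gap: 0.005
grip_force: 0.0
time_s: 2.1
ee_pos: [0.5021, -0.2716, 0.2999]
tcp_rot: [-180.0, -0.0, 90.4]
wrist_force: [1.2, 0.1, 0.7]
finger_gap: 0.004
grip_force: 0.0
time_s: 2.6
ee_pos: [0.5004, -0.454, 0.2981]
tcp_rot: [-179.9, -0.1, 90.2]
wrist_force: [-0.7, 1.1, -0.7]
finger_gap: 0.006
grip_force: 0.0
```

```bash
python3 -m jog '[{"gripper":-1,"x":-0.01,"z":0,"y":-0.09,"turn":0},{"gripper":-1,"x":0,"z":-0.09,"y":0,"turn":0},{"gripper":-1,"x":0,"z":-0.09,"y":0,"turn":0},{"gripper":-1,"x":0,"z":-0.09,"y":0,"turn":0},{"gripper":-1,"x":0,"z":0,"y":0,"turn":0}]'; python3 -m jog '[{"gripper":-1,"x":0,"z":0,"y":0.04,"turn":0},{"gripper":-1,"x":0,"z":0,"y":0.04,"turn":0},{"gripper":-1,"x":0,"z":0,"y":0.04,"turn":0},{"gripper":-1,"x":0,"z":0,"y":0.02,"turn":0},{"gripper":-1,"x":0,"z":0,"y":0.02,"turn":0}]'
```

```text
time_s: 3.1
ee_pos: [0.4941, -0.4899, 0.1567]
tcp_rot: [-179.5, -0.7, 90.5]
wrist_force: [-1.0, 0.6, -0.4]
finger_gap: 0.004
grip_force: 0.0
time_s: 3.6
ee_pos: [0.4978, -0.4149, 0.1678]
tcp_rot: [179.9, 0.2, 90.5]
wrist_force: [0.0, -1.1, 0.4]
finger_gap: 0.005
grip_force: 0.5
```

```bash
python3 -m jog '[{"gripper":-1,"x":0,"z":-0.01,"y":0.02,"turn":0},{"gripper":-1,"x":0,"z":-0.02,"y":0.02,"turn":0},{"gripper":-1,"x":0,"z":-0.02,"y":0.02,"turn":0},{"gripper":-1,"x":0,"z":-0.03,"y":0.02,"turn":0},{"gripper":-1,"x":0,"z":-0.03,"y":0.02,"turn":0}]'; python3 -m jog '[{"gripper":-1,"x":0,"z":-0.03,"y":0,"turn":0},{"gripper":-1,"x":0,"z":-0.02,"y":0,"turn":0},{"gripper":-1,"x":0,"z":-0.01,"y":0,"turn":0},{"gripper":-1,"x":0,"z":0,"y":0,"turn":0},{"gripper":-1,"x":0,"z":0,"y":0,"turn":0}]'
```

```text
time_s: 4.1
ee_pos: [0.4967, -0.3636, 0.1086]
tcp_rot: [-180.0, -0.0, 90.5]
wrist_force: [0.3, -0.6, 0.6]
finger_gap: 0.007
grip_force: 0.4
time_s: 4.6
ee_pos: [0.4967, -0.3632, 0.0894]
tcp_rot: [-179.7, -0.4, 90.5]
wrist_force: [-22.6, 24.5, 57.3]
finger_gap: 0.008
grip_force: 28.9
```

```bash
python3 -m jog '[{"gripper":-1,"x":0,"z":0.03,"y":0,"turn":0},{"gripper":-1,"x":0,"z":0.09,"y":0,"turn":0},{"gripper":-1,"x":0,"z":0.09,"y":0,"turn":0},{"gripper":1,"x":0,"z":0.09,"y":0.05,"turn":-0.09},{"gripper":1,"x":0,"z":0.09,"y":0.09,"turn":-0.09}]'; python3 -m jog '[{"gripper":1,"x":-0.01,"z":0.09,"y":0.09,"turn":0},{"gripper":1,"x":-0.01,"z":0,"y":0.09,"turn":0},{"gripper":1,"x":-0.01,"z":0,"y":0.09,"turn":0},{"gripper":1,"x":-0.01,"z":0,"y":0.09,"turn":0},{"gripper":1,"x":-0.02,"z":0,"y":0.09,"turn":0}]';python3 -m jog '[{"gripper":1,"x":-0.02,"z":0,"y":0.09,"turn":0},{"gripper":1,"x":-0.02,"z":0,"y":0.09,"turn":0},{"gripper":1,"x":0,"z":0,"y":0.02,"turn":0},{"gripper":1,"x":0,"z":0,"y":0,"turn":0},{"gripper":1,"x":0,"z":0,"y":0,"turn":0}]'
python3 - <<'E'
from h import *
s=status.get_state();print(s['ee_pos'],s['tcp_rot'],s['qpos'])
snap('top','t1');im,d=snap('wrist','w1');snap('scene','s1')
p=eyes.camera_params('wrist');print(p);np.savez('pics/w1.npz',e=s['ee_pos'],r=s['tcp_rot'])
C=cloud('top',np.load('pics/t1.npy'))
P=C[148:218,325:392].reshape(-1,3);Q=P[(P[:,2]>.075)&(P[:,2]<.12)]
print('lid',len(Q),Q[:,2].mean(),np.percentile(Q[:,2],[2,98]),cv2.minAreaRect((Q[:,:2]*1000).astype(np.float32)))
E
```

```text
time_s: 5.1
ee_pos: [0.4971, -0.3061, 0.2662]
tcp_rot: [179.9, 0.0, 73.8]
wrist_force: [0.5, 1.0, 0.7]
finger_gap: 0.138
grip_force: 0.0
time_s: 5.6
ee_pos: [0.4678, -0.0884, 0.2987]
tcp_rot: [-179.9, -0.0, 74.2]
wrist_force: [0.5, -0.4, -0.7]
finger_gap: 0.564
grip_force: 0.0
time_s: 6.1
ee_pos: [0.4484, 0.0094, 0.2993]
tcp_rot: [-180.0, 0.0, 74.2]
wrist_force: [1.0, -0.8, -0.5]
finger_gap: 0.977
grip_force: 0.0
[0.44843421 0.00937657 0.29926448] [-1.79966537e+02  3.10337383e-02  7.42241562e+01] [-1.33221947e+01 -1.81306135e+01  1.10854616e+02 -2.96052757e-02
  8.73107588e+01  2.45505617e+00]
{'mtx': array([[264.52262391,   0.        , 254.23932875],
       [  0.        , 264.52262391, 191.12826478],
       [  0.        ,   0.        ,   1.        ]]), 'k1': -0.004453002164678699, 'mount': array([[-6.91443780e-04, -9.59508944e-01, -2.81677314e-01,
         8.19850712e-02],
       [ 9.99999721e-01, -7.42918554e-04,  7.59500610e-05,
         8.34883376e-04],
       [-2.82138065e-04, -2.81677183e-01,  9.59509190e-01,
        -1.78745638e-01],
       [ 0.00000000e+00,  0.00000000e+00,  0.00000000e+00,
         1.00000000e+00]])}
lid 1908 0.09085203141022086 [0.08458088 0.09631051] ((496.627685546875, -386.6479187011719), (156.66497802734375, 137.87767028808594), 1.7215728759765625)
```

View pics/w1.png

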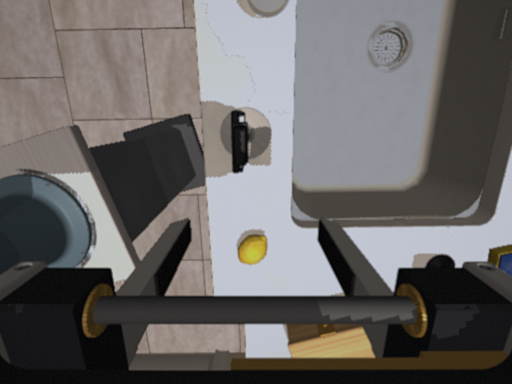

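```bash
cat >> h.py <<'E'
from scipy.spatial.transform import Rotation as R
def wpts(e,r,d,uv,z=None):
    p=eyes.camera_params('wrist');K=np.array(p['mtx'],float);uv=np.atleast_2d(np.array(uv,float))
    s=cv2.undistortPoints(uv[:,None],K,np.array([p['k1'],0,0,0.]))[:,0]
    T=np.eye(4);T[:3,:3]=R.from_euler('xyz',r,degrees=True).as_matrix();T[:3,3]=e;T=T@p['mount']
    if z is None: zz=d[uv[:,1].astype(int),uv[:,0].astype(int)]
    else:
        ray=(T[:3,:3]@np.c_[s,np.ones(len(s))].T).T; zz=(z-T[2,3])/ray[:,2]
    return (T@np.c_[s*np.c_[zz],zz,np.ones(len(s))].T).T[:,:3]
E
python3 - <<'E'
from h import *
w=cv2.imread('pics/w1.png');s=cv2.imread('pics/s0.png')
a=cv2.resize(w[95:185,205:290],None,fx=6,fy=6,interpolation=cv2.INTER_CUBIC)
b=cv2.resize(s[175:250,360:405],None,fx=6,fy=6,interpolation=cv2.INTER_CUBIC)
o=np.zeros((540,780,3),np.uint8);o[:a.shape[0],:510]=cv2.convertScaleAbs(a,alpha=1.6,beta=20);o[:b.shape[0],510:780]=b
cv2.imwrite('pics/c1.png',o)
S=np.load('pics/w1.npz');d=np.load('pics/w1.npy')
v,u=np.mgrid[95:185,205:290];P=wpts(S['e'],S['r'],d,np.c_[u.ravel(),v.ravel()])
for lo,hi in((.185,.22),(.14,.16),(.002,.02)):
    Q=P[(P[:,2]>lo)&(P[:,2]<hi)];print(lo,len(Q),Q.mean(0),cv2.minAreaRect((Q[:,:2]*1000).astype(np.float32)))
    if lo>.1:
        c=Q[:,:2]-Q[:,:2].mean(0);t=np.linalg.svd(c)[2][0];print('axis',np.degrees(np.arctan2(t[1],t[0])))
E
```

```text
0.185 522 [0.44769408 0.06012523 0.19501067] ((447.03814697265625, 59.2437629699707), (41.72395324707031, 13.924663543701172), 73.92253875732422)
axis -105.59430916445369
0.14 388 [0.44444209 0.06683244 0.15438095] ((444.9737854003906, 59.571022033691406), (74.86754608154297, 20.49380111694336), 74.45948791503906)
axis -106.1477282670919
0.002 1296 [0.4545721  0.06036476 0.00830655] ((450.9807434082031, 44.194091796875), (157.7163848876953, 126.0946273803711), 70.89679718017578)
```

View pics/c1.png

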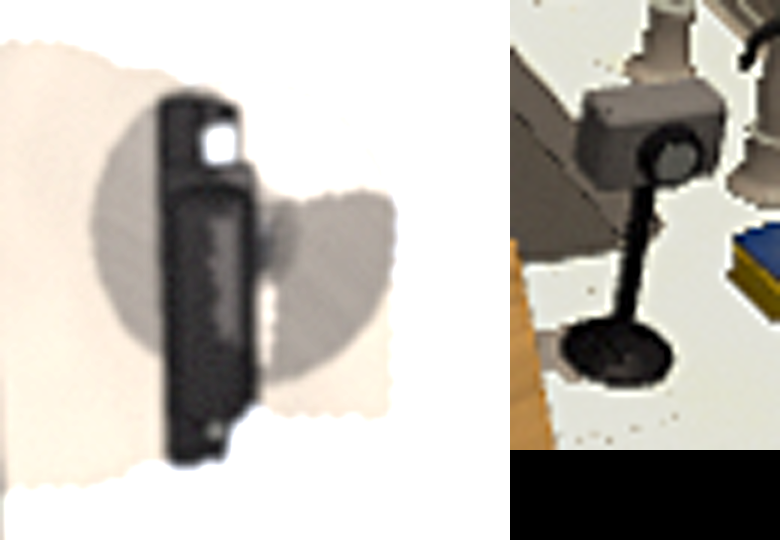

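The grip fits a 41.7 x 13.9 mm rectangle at (0.447, 0.059), close to the stated 42 x 14 mm. Its normal is -16.1°, which puts the camera direction at -50.5°. I'll cross-check that with the camera stand's disc, and check the hasp.

Run:
```python
from h import *
m=np.array([.4470,.0592])
def plane(n,uv,z):
    a=pts(n,None,uv,np.array([1.]))[0];o=np.linalg.inv(eyes.camera_params(n)['world_to_cam'])[:3,3]
    return o+(a-o)*(z-o[2])/(a[2]-o[2])
for n,uv in(('top',(329.5,115.5)),('scene',(377.8,233.7))):
    p=plane(n,uv,.008);v=p[:2]-m;print(n,p,np.degrees(np.arctan2(v[1],v[0])),np.hypot(*v))
S=cv2.imread('pics/t1.png');C=cloud('top',np.load('pics/t1.npy'))
# lid: hinge/front edges & hasp : brightness-free, outline from height
Q=C[148:218,325:392].reshape(-1,3);Q=Q[(Q[:,2]>.08)&(Q[:,2]<.1)]
for x in np.arange(.42,.58,.02):
    q=Q[abs(Q[:,0]-x)<.01];print(round(x,2),np.percentile(q[:,1],[1,99]).round(4))
```

```text
top [ 0.7525814  -0.30592746  0.008     ] -50.073463080613976 0.47612818841592397
scene [ 0.74918555 -0.31264463  0.008     ] -50.900407288710085 0.4791498050281021
0.42 [-0.4481 -0.325 ]
0.44 [-0.4515 -0.3256]
0.46 [-0.4542 -0.3239]
0.48 [-0.4474 -0.3197]
0.5 [-0.4459 -0.3192]
0.52 [-0.4478 -0.323 ]
0.54 [-0.4536 -0.3219]
0.56 [-0.4472 -0.3217]
```

```bash
python3 -m jog '[{"gripper":1,"x":-0.003,"z":0,"y":0.05,"turn":0},{"gripper":1,"x":0,"z":0,"y":0.05,"turn":0},{"gripper":1,"x":0,"z":0,"y":0,"turn":-0.003},{"gripper":1,"x":0,"z":-0.05,"y":0,"turn":0},{"gripper":1,"x":0,"z":-0.05,"y":0,"turn":0}]';python3 -m jog '[{"gripper":1,"x":0,"z":-0.05,"y":0,"turn":0},{"gripper":1,"x":0,"z":-0.05,"y":0,"turn":0},{"gripper":1,"x":0,"z":-0.05,"y":0,"turn":0},{"gripper":1,"x":0,"z":-0.02,"y":0,"turn":0},{"gripper":1,"x":0,"z":0,"y":0,"turn":0}]'
```

```text
time_s: 6.75
ee_pos: [0.4475, 0.0589, 0.2498]
tcp_rot: [179.9, 0.0, 73.9]
wrist_force: [0.1, -0.4, -0.6]
finger_gap: 1.001
grip_force: 0.0
time_s: 7.25
ee_pos: [0.4458, 0.0594, 0.1634]
tcp_rot: [-179.8, 0.0, 73.9]
wrist_force: [-0.4, 0.2, -0.1]
finger_gap: 1.001
grip_force: 0.0
```

```bash
python3 -m jog '[{"gripper":-1,"x":0,"z":0,"y":0,"turn":0},{"gripper":-1,"x":0,"z":0,"y":0,"turn":0},{"gripper":-1,"x":0,"z":0,"y":0,"turn":0},{"gripper":-1,"x":0,"z":0,"y":0,"turn":0},{"gripper":-1,"x":0,"z":0,"y":0,"turn":0}]';python3 -m jog '[{"gripper":-1,"x":0,"z":0,"y":0,"turn":0},{"gripper":-1,"x":0,"z":0,"y":0,"turn":0},{"gripper":-1,"x":0,"z":0,"y":0,"turn":0},{"gripper":-1,"x":0,"z":0,"y":0,"turn":0},{"gripper":-1,"x":0,"z":0,"y":0,"turn":0}]';python3 -m jog '[{"gripper":-1,"x":0,"z":0,"y":0,"turn":0},{"gripper":-1,"x":0,"z":0,"y":0,"turn":0},{"gripper":-1,"x":0,"z":0,"y":0,"turn":0},{"gripper":-1,"x":0,"z":0,"y":0,"turn":0},{"gripper":-1,"x":0,"z":0,"y":0,"turn":0}]'
```

```text
time_s: 7.75
ee_pos: [0.4469, 0.0603, 0.1652]
tcp_rot: [180.0, -0.0, 74.0]
wrist_force: [-0.2, -0.7, 0.3]
finger_gap: 0.608
grip_force: 0.0
time_s: 8.25
ee_pos: [0.4466, 0.0602, 0.1647]
tcp_rot: [-180.0, 0.0, 74.0]
wrist_force: [-0.2, -0.6, 0.5]
finger_gap: 0.189
grip_force: 0.0
time_s: 8.75
ee_pos: [0.4464, 0.0603, 0.1647]
tcp_rot: [-180.0, -0.0, 74.0]
wrist_force: [-1.5, 1.1, 2.1]
finger_gap: 0.144
grip_force: 30.0
```

```bash
python3 -m jog '[{"gripper":-1,"x":0,"z":0,"y":0,"turn":-0.04},{"gripper":-1,"x":0,"z":0,"y":0,"turn":-0.04},{"gripper":-1,"x":0,"z":0,"y":0,"turn":-0.04},{"gripper":-1,"x":0,"z":0,"y":0,"turn":-0.04},{"gripper":-1,"x":0,"z":0,"y":0,"turn":-0.04}]';python3 -m jog '[{"gripper":-1,"x":0,"z":0,"y":0,"turn":-0.04},{"gripper":-1,"x":0,"z":0,"y":0,"turn":-0.04},{"gripper":-1,"x":0,"z":0,"y":0,"turn":-0.04},{"gripper":-1,"x":0,"z":0,"y":0,"turn":-0.04},{"gripper":-1,"x":0,"z":0,"y":0,"turn":-0.04}]';python3 -m jog '[{"gripper":-1,"x":0,"z":0,"y":0,"turn":-0.04},{"gripper":-1,"x":0,"z":0,"y":0,"turn":-0.04},{"gripper":-1,"x":0,"z":0,"y":0,"turn":-0.04},{"gripper":-1,"x":0,"z":0,"y":0,"turn":-0.04},{"gripper":-1,"x":0,"z":0,"y":0,"turn":0}]'; python3 -m jog '[{"gripper":-1,"x":0,"z":0,"y":0,"turn":0},{"gripper":-1,"x":0,"z":0,"y":0,"turn":0},{"gripper":-1,"x":0,"z":0,"y":0,"turn":0},{"gripper":-1,"x":0,"z":0,"y":0,"turn":0},{"gripper":-1,"x":0,"z":0,"y":0,"turn":0}]'
```

```text
time_s: 9.25
ee_pos: [0.4465, 0.0603, 0.1647]
tcp_rot: [-180.0, 0.0, 55.8]
wrist_force: [-2.3, 0.5, 1.4]
finger_gap: 0.145
grip_force: 30.0
time_s: 9.75
ee_pos: [0.4465, 0.0602, 0.1647]
tcp_rot: [-180.0, 0.0, 37.9]
wrist_force: [-1.7, -0.4, 0.9]
finger_gap: 0.144
grip_force: 30.0
time_s: 10.25
ee_pos: [0.4466, 0.0601, 0.1647]
tcp_rot: [180.0, 0.0, 23.6]
wrist_force: [-1.7, 0.1, 1.1]
finger_gap: 0.144
grip_force: 30.0
time_s: 10.75
ee_pos: [0.4466, 0.0602, 0.1647]
tcp_rot: [180.0, 0.0, 23.6]
wrist_force: [-1.7, -1.1, 1.5]
finger_gap: 0.149
grip_force: 30.0
```

Run:
```python
from h import *
s=status.get_state()
im,d=snap('wrist','w2');t,td=snap('top','t2');sc,sd=snap('scene','s2')
v,u=np.mgrid[:384,:512];P=wpts(s['ee_pos'],s['tcp_rot'],d,np.c_[u.ravel(),v.ravel()])
C=cloud('scene',sd).reshape(-1,3)
for n,P in(('w',P),('s',C)):
    for lo,hi in((.135,.158),(.06,.135)):
        Q=P[(P[:,2]>lo)&(P[:,2]<hi)&(np.hypot(P[:,0]-.447,P[:,1]-.0592)<.04)]
        if len(Q)>20:
            t_=np.linalg.svd(Q[:,:2]-Q[:,:2].mean(0))[2][0];print(n,lo,len(Q),np.degrees(np.arctan2(t_[1],t_[0])),cv2.minAreaRect((Q[:,:2]*1000).astype(np.float32)))
Q=C[(abs(C[:,0]-.495)<.06)&(abs(C[:,1]+.385)<.05)&(C[:,2]>.06)];print('lid z',np.percentile(Q[:,2],[2,50,98]))
a=cv2.resize(sc[130:300,210:400,::-1],None,fx=3,fy=3,interpolation=cv2.INTER_CUBIC);cv2.imwrite('pics/s2c.png',a)
```

```text
w 0.135 680 -158.56391978979607 ((466.4192810058594, 70.44146728515625), (32.17097473144531, 20.60390281677246), 26.913949966430664)
w 0.06 203 -70.78624514489765 ((478.393310546875, 79.61262512207031), (2.917983055114746, 13.270156860351562), 28.765724182128906)
s 0.135 76 -161.07235065986507 ((443.495849609375, 56.40236282348633), (70.70313262939453, 18.394126892089844), 14.985187530517578)
s 0.06 296 -158.34202932648398 ((444.8616943359375, 63.01982879638672), (77.23965454101562, 17.480998992919922), 18.823932647705078)
lid z [0.08709179 0.09080179 0.09443585]
```

View pics/s2c.png

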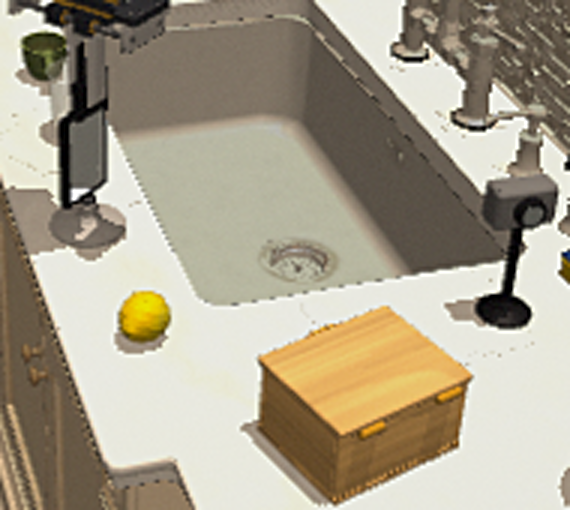

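Run:
```python
from h import *
w=cv2.imread('pics/w2.png');cv2.imwrite('pics/w2c.png',cv2.convertScaleAbs(cv2.resize(w[60:300,130:390],None,fx=2.3,fy=2.3,interpolation=cv2.INTER_CUBIC),alpha=1.8,beta=20))
C=cloud('scene',np.load('pics/s2.npy')).reshape(-1,3)
Q=C[(C[:,2]>.06)&(C[:,2]<.145)&(np.hypot(C[:,0]-.447,C[:,1]-.0592)<.036)]
# robust vertical plane
from scipy.optimize import least_squares
f=lambda p:(Q[:,0]-.447)*np.cos(p[0])+(Q[:,1]-.0592)*np.sin(p[0])-p[1]
r=least_squares(f,[np.radians(-66),0],loss='soft_l1',f_scale=.001);print(np.degrees(r.x[0]),r.x[1],np.median(abs(f(r.x))),len(Q))
```

```text
-66.83147697620372 -0.0018921287308949946 0.0012443495370412848 286
```

View pics/w2c.png

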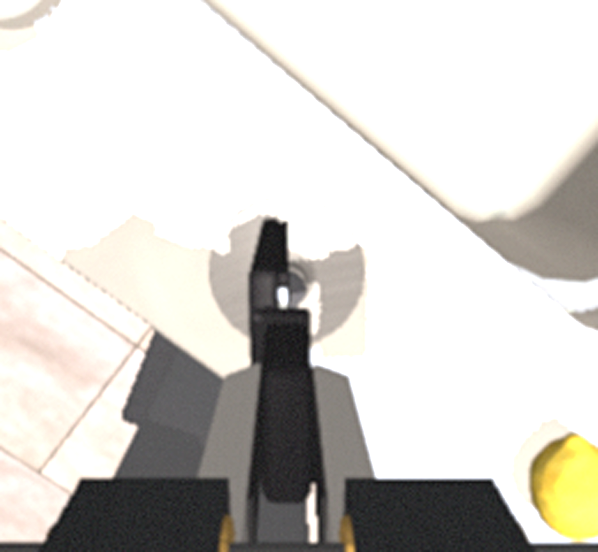

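The robust plane fit gives a mirror normal of -66.8° against the -66.6° target. The wrist view (grip at about (285,400)) shows the block squarely between the pads, and the scene view shows the lid shut and the lemon in place. Handing in.

```bash
python3 -c "
from plant import finish_job,status
s=status.get_state();print(s['time_s'],s['grip_force'],s['tcp_rot'])
print(finish_job())"
```

```text
10.9 29.996324479579926 [1.79989583e+02 6.22462572e-03 2.35963841e+01]
the job is handed in; nothing more can be done
None
```

I shut the lid and handed the job in at 10.9 s, still holding the mirror by its grip (30 N) at a measured -66.8° against the -66.6° I worked out; the lemon looked unmoved and the arm stayed clear of the crockery, but no verdict came back.

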